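# Lay out the staples from behind the ink bottle and tape measure

### The job

Lay out the two cartons of staples that are kept at the back of the wooden rack. First move both things that stand in front of them, the ink bottle and the tape measure, onto the cork mat; then, with both still standing there, set the red carton flat in the middle of the red pad and the blue carton flat in the middle of the blue pad; last, stand the bottle and the tape measure back in the rack, each exactly where and as it stood at the start (the tape measure may face the other way). Keep the bottle upright, and leave the mug and the stapler alone.

Things in the scene. Friction and masses are not known exactly. Their poses are not given: they have to be found in the camera images.
- ink_bottle: Black drawing-ink bottle, upright, 64 mm tall (all sizes in mm): body 46 diameter up to 48, cap 29 diameter above; 0.11 kg. Origin: centre of its underside, z up. Starts in the front part of one lane of the rack.
- tape_measure: Yellow pocket tape measure standing on its edge, 64 mm tall, 35 thick along its x, 78 long along its y (the gripped body reaches from y = -29 to +38 and from x = -16 to +18); 0.28 kg. Origin: centre of its underside, z up. Starts in the front part of the other lane, its length across the lane. Grip it across the 35.
- staples_a: White carton of staples with a red top, lying flat, 38 (its x) by 64 (its y) by 22 mm high; 0.085 kg. Origin: centre of its underside, z up. Starts at the back of one lane, its 64 side across the lane, about 6 to 12 behind the thing that stands in front. Grip it across the 38.
- staples_b: White carton of staples with a blue top, lying flat, same size and frame as the red one; starts at the back of the other lane of the rack.
- rack: Fixed wooden rack of two lanes, open at front and back: board 6 mm thick, x -45 to +75, 195 wide (y), with walls 5 thick along x at y = -95, 0, +95, tops 19 above the table. Lane middles y = -47.5 and +47.5, lane floor z = 6. Origin on the table; x points to the back (away from the robot), y left. Cartons lie around x = 45, bottle and tape measure stand around x = -4.
- cork_mat: Fixed cork mat, the side area, 110 (x) by 180 (y), 5 mm thick. Origin: centre of its underside. Bottle and tape measure count as on it when the centre of each is over it and each stands upright, released.
- red_pad: Fixed flat red pad, 90 (x) by 110 (y), 4 mm thick: place of the red carton. Origin: centre of its underside.
- blue_pad: Fixed flat blue pad, 90 (x) by 110 (y), 4 mm thick: place of the blue carton. Origin: centre of its underside.
- mug_1: White mug, 78 diameter, 113 over the handle, 89 mm tall, a bystander. Origin: centre of its underside.
- small_stapler: Small black desk stapler, 28 by 117, 43 mm tall, a bystander. Origin: centre of its underside.

How it is judged:
By the outcome, as a careful person would: the job done as asked, in the order asked, and still so for the second after the job is handed in, with the robot touching nothing.
It also fails if it takes over 147 s, if anything falls off the work surface, if the arm or the gripper's body presses on something with over 40 N, if the wrist force passes 120 N, or if a joint passes its speed limit or range.

### The arm

A 6-joint arm with a two-finger parallel gripper is mounted at the origin on the work surface; the furniture and walls round the work are solid. World frame = base frame: x ahead of the robot, y to its left, z up, the work surface at z = 0. Lengths are in mm, angles in rad, forces in N, time in s.
With the tool pointing down it reaches from about 275 to 1000 mm from the base axis. Payload 8.4 kg.
Tool frame: the origin (TCP) lies on the centre line of the jaws, within the pads' length; the fingertips stand 25 mm ahead of it and the grasp point (between the pads) lies 6 mm ahead of it; z points along the fingers, y is the line along which they close (so a half turn about z gives the same grasp; the last joint's range is limited). The gripper opens to 85 mm and grips with 20 to 120 N. Pads are 22 mm wide; open, the fingers measure 114 mm over their backs; the gripper's body (76 mm by 85 mm) begins 54 mm behind the grasp point. The pads swing forward as they close: fully open they stand 13 mm farther back than shut.
Start: joints at [1.106, 0.353, 1.633, -0, 1.155, -0.002], TCP at [279.034, 559.257, 231.781] pointing down, gripper open.
Joint ranges: [-2.63, 2.63], [-0.92, 2.1], [0.06, 2.66], [-1.3, 4.44], [0, 2.69], [-3.02, 3.02]. Speed limits (rad/s): [2.22, 2.22, 2.79, 3.14, 3.14, 3.14].

### API

Orientations are given as [roll, pitch, yaw] about the fixed x, y, z axes, in that order (R = Rz(yaw) Ry(pitch) Rx(roll)).
In Python, from rig import r gives the robot as it stands.
- The arm moves only by the shell command python3 -m jog 'ROWS' [FORCE]. ROWS is JSON, a list of rows, each a list of 3 entries, a list of its own where there are three numbers: the turn, a rotation vector about the tool's x, y, z in rad, then the shift along the tool's x, y, z in m, then the opening, from -1 (shut) to 1 (fully open). In form: [[[rx, ry, rz], [x, y, z], gripper], ...]. A call has 1 to 12 rows; each row shifts and turns the commanded pose from where the row before left it, along the tool's axes as they then stand; what a row does not reach is not made up. A row lasts 1/10 s, in which the tool goes at most 50 mm and 8.59 degrees, less where a joint would pass 70% of its speed; a pose out of reach is approached as far as the arm can. A call with a gripper value outside its range is refused whole. The fingers move at their own pace and stop on an object; FORCE is the grip in N (left out, the last holds). Time passes only in rows, so rows that do not move let the fingers close. It gives the time, the measured TCP pose, the force, the opening and the grip force at its end, in the units of the state.
- r.sense(): the state, without advancing time (a new reading comes with each control period).
- r.grab_frame(name): name is "scene" or "side" or "wrist"; returns the picture (420x560x3 uint8, red, green, blue); there is no depth.
- r.camera_params(name): a dict with "fx", "fy", "cx", "cy" (pixels), "rvec" (rotation vector, rad) and "tvec" (3), from world to camera coordinates, as OpenCV has them; the wrist camera has in their place "hand_eye" (4x4, takes a point from camera to tool coordinates, whose origin is the TCP and whose axes are the flange's). Camera axes: x right, y down, z forward; pixel columns grow to the right and rows downward; lengths in mm; the calibration is good to about 2 mm. A picture is of the moment at which its call begins: read the wrist's pose just before it. camera_params takes no time and is no camera call.
- r.sign_off(): hands the job in; it is judged then, once.
The state is a dict: "clock": time; "qpos": joint angles; "qvel": joint speeds; "joint_efforts": joint torques, N m; "eef_pos": TCP position; "tcp_rot": TCP orientation; "contact_force": force on the tool from outside, world axes, zero at the start; "wrist_torque": the same for the moment, N m; "opening": opening from 0.0 (shut) to 1.0 (fully open); "grasp_force": force on a finger pad.
Only numpy, scipy, OpenCV 4.12 (cv2) and the standard library are available. Lean on these libraries where they do the work, as an engineer would, in place of code of your own. Each camera call takes 0.05 s, during which the arm holds its last target. There are 200 camera calls.

## Working session

There is one attempt and no reset: what is moved stays moved. The work goes in short steps, Python scripts to look and compute and a shell command to move; the robot and the scene stay as the last step left them, time stands still between calls to the robot, and variables do not carry over. Pictures are saved under pics/ and viewed, at most 14 in all, crops included, and the job is handed in when it is done.

```bash
ls; mkdir -p pics
python3 - <<'E'
from rig import r
import cv2
s=r.sense();print(s)
for n in("scene","side","wrist"):
    cv2.imwrite(f"pics/{n}0.png",r.grab_frame(n)[:,:,::-1]);print(n,r.camera_params(n))
E
```

```text
pics
{'clock': 0.0, 'qpos': array([ 1.10560520e+00,  3.53634698e-01,  1.63412517e+00, -1.87976090e-05,
        1.15517017e+00, -2.43083166e-03]), 'qvel': array([ 0.000643  ,  0.00131865,  0.00132191, -0.00213832,  0.00102296,
        0.00133518]), 'joint_efforts': array([-3.76557262e-03, -6.05278659e+01, -3.42047095e+01, -5.68002622e-05,
        9.59426514e-03,  8.03983312e-05]), 'eef_pos': array([278.82891556, 558.84323064, 231.07390176]), 'tcp_rot': array([-3.14025523e+00,  1.39360839e-05,  2.67883997e+00]), 'contact_force': array([-0.01909413,  0.1177971 ,  0.49821998]), 'wrist_torque': array([ 0.01140386, -0.00383408, -0.01326664]), 'grasp_force': 0.0, 'opening': 0.9992289965420382}
scene {'fx': 463.90952860502455, 'fy': 463.90952860502455, 'cx': 274.8964156152895, 'cy': 210.364171295753, 'rvec': array([ 2.21888495, -0.72396011,  0.29109991]), 'tvec': array([-389.91365669,  211.93818463, 1025.39090622])}
side {'fx': 456.80043072887173, 'fy': 456.80043072887173, 'cx': 281.79185882416056, 'cy': 207.35201466206195, 'rvec': array([ 0.41913093, -2.43497667,  1.60240663]), 'tvec': array([412.50028881, 110.857079  , 882.30630085])}
wrist {'fx': 296.93510694371497, 'fy': 296.93510694371497, 'cx': 281.07972907192897, 'cy': 210.88036590056686, 'hand_eye': array([[-5.80249358e-05, -9.49237446e-01, -3.14560436e-01,
         8.22782129e+01],
       [ 9.99999545e-01,  2.44393615e-04, -9.21961083e-04,
         4.66113851e-01],
       [ 9.52036546e-04, -3.14560347e-01,  9.49237000e-01,
        -1.42388962e+02],
       [ 0.00000000e+00,  0.00000000e+00,  0.00000000e+00,
         1.00000000e+00]])}
```

View pics/scene0.png

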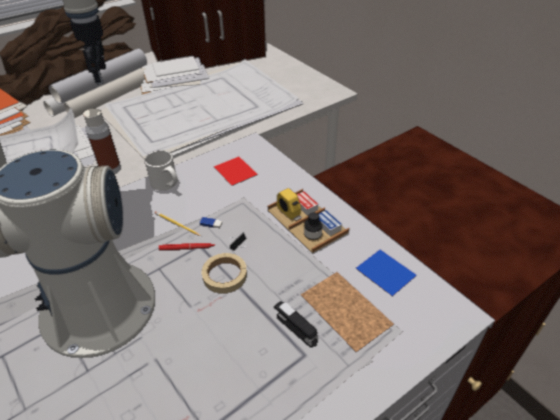

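View pics/side0.png

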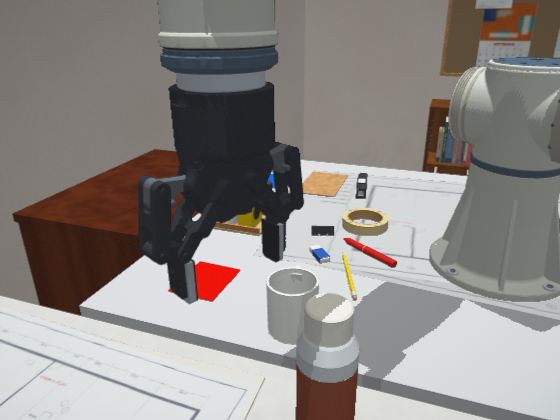

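The scene view shows the red pad near (236,170), the rack near (308,220) with the tape and red carton in the left lane and the bottle and blue carton in the right lane. The cork mat is at (347,310), the blue pad at (386,272), the stapler at (297,322) and the mug at (160,170). In the side view the gripper hides the rack.

```bash
cat > h.py <<'E'
from rig import r
import cv2, numpy as np
from scipy.spatial.transform import Rotation as R
def cam(n,s=None):
    """K params and camera->world R, origin"""
    p=r.camera_params(n)
    if n=="wrist":
        s=s or r.sense(); T=p["hand_eye"]; Rt=R.from_euler("xyz",s["tcp_rot"]).as_matrix()
        return p,Rt@T[:3,:3],s["eef_pos"]+Rt@T[:3,3]
    Rc=cv2.Rodrigues(p["rvec"])[0]
    return p,Rc.T,-Rc.T@p["tvec"]
def shot(n,f=None):
    c=cam(n); im=r.grab_frame(n)[:,:,::-1].copy()
    if f: cv2.imwrite(f"pics/{f}.png",im)
    return im,c
def cast(c,uv,z):
    p,Rm,o=c; uv=np.atleast_2d(uv).astype(float)
    d=np.c_[(uv[:,0]-p["cx"])/p["fx"],(uv[:,1]-p["cy"])/p["fy"],np.ones(len(uv))]@Rm.T
    return (o+d*((z-o[2])/d[:,2])[:,None])[:,:2]
def proj(c,X):
    p,Rm,o=c; q=(np.atleast_2d(X)-o)@Rm
    return np.c_[p["fx"]*q[:,0]/q[:,2]+p["cx"],p["fy"]*q[:,1]/q[:,2]+p["cy"]]
def blob(im,c,lo,hi,z,roi=None,k=0):
    """biggest HSV blob -> rectangle on plane z (centre,size,angle deg of longer side), pixel box"""
    m=cv2.inRange(cv2.cvtColor(im,cv2.COLOR_BGR2HSV),lo,hi)
    if roi: q=np.zeros_like(m); x0,y0,x1,y1=roi; q[y0:y1,x0:x1]=255; m&=q
    if k: m=cv2.morphologyEx(m,cv2.MORPH_CLOSE,np.ones((k,k)))
    cn=max(cv2.findContours(m,cv2.RETR_EXTERNAL,cv2.CHAIN_APPROX_NONE)[0],key=cv2.contourArea)
    P=cast(c,cn[:,0],z); (x,y),(w,h),a=cv2.minAreaRect(P.astype(np.float32))
    if w<h: w,h,a=h,w,a+90
    return np.round([x,y,w,h,(a+90)%180-90],1),cv2.boundingRect(cn)
E
python3 - <<'E'
from h import *
im=cv2.imread("pics/scene0.png");c=cam("scene")
print("red",blob(im,c,(0,200,150),(6,255,255),4,(210,150,262,190)))
print("red2",blob(im,c,(172,150,100),(180,255,255),4,(200,140,262,200))) if 0 else 0
print("blue",blob(im,c,(105,150,80),(125,255,255),4,(350,240,430,300)))
print("cork",blob(im,c,(5,80,80),(22,255,255),5,(300,265,400,350),5))
print("rack",blob(im,c,(5,80,60),(24,255,255),6,(260,180,350,255),9))
print("mug base, stapler",cast(c,[(163,185),(297,325)],0))
E
```

```text
red (array([475.4, 212.8,   0. ,   0. ,   0. ]), (231, 176, 1, 1))
blue (array([ 575.5, -307. ,  104.6,   85.2,  -84.5]), (357, 251, 58, 44))
cork (array([ 430.5, -330. ,  176.2,  106.9,  -89.3]), (302, 273, 91, 77))
rack (array([537.9, -45.8, 230.8, 122.6,  89.6]), (268, 188, 81, 64))
mug base, stapler [[ 299.64833991  299.98664124]
 [ 323.47809827 -298.26260407]]
```

```bash
cat >> h.py <<'E'
def to(x,y,z,yaw,rows=1):
    """turn about tool z (rad) and shift per row in tool axes (m) after that turn; prints totals"""
    s=r.sense(); e=R.from_euler("xyz",s["tcp_rot"]); t=R.from_euler("xyz",[np.pi,0,yaw])
    print("turn",np.round((e.inv()*t).as_rotvec(),4),"shift/row",np.round(t.inv().apply(np.array([x,y,z])-s["eef_pos"])/1000/rows,4))
E
python3 -m jog '[[[0,0,0.139],[0,0,0],1],[[0,0,0.139],[0,0,0],1],[[0,0,0.139],[0,0,0],1],[[0,0,0.139],[0,0,0],1],[[0,0,0.138],[0,0,0],1],[[0,0,0.138],[0,0,0],1],[[0,0,0.138],[0,0,0],1],[[0,0,0.138],[0,0,0],1],[[0,0,0],[0,0,0],1]]'
python3 -c "
from h import *;to(500,-46,230,1.5708,14)"
```

```text
clock: 1.05
eef_pos: [278.9, 559.1, 231.5]
tcp_rot: [-3.141, 0.001, 1.569]
contact_force: [1.4, -0.0, -0.6]
opening: 0.998
grasp_force: 0.0
turn [-0.0003  0.0005 -0.002 ] shift/row [-0.0432  0.0158  0.0001]
```

```bash
python3 -m jog '[[[0,0,0],[-0.043,0.016,0],1],[[0,0,0],[-0.043,0.016,0],1],[[0,0,0],[-0.043,0.016,0],1],[[0,0,0],[-0.043,0.016,0],1],[[0,0,0],[-0.043,0.016,0],1],[[0,0,0],[-0.043,0.016,0],1],[[0,0,0],[-0.043,0.016,0],1],[[0,0,0],[-0.043,0.016,0],1],[[0,0,0],[-0.043,0.016,0],1],[[0,0,0],[-0.043,0.016,0],1],[[0,0,0],[-0.043,0.016,0],1],[[0,0,0],[-0.043,0.016,0],1]]' >/dev/null
python3 -m jog '[[[0,0,0],[-0.043,0.016,0],1],[[0,0,0],[-0.022,0.008,0],1],[[0,0,0],[0,0,0],1],[[0,0,0],[0,0,0],1],[[0,0,0],[0,0,0],1]]'
python3 -c "
from h import *;shot('wrist','w1');np.save('s1.npy',np.r_[r.sense()['eef_pos'],r.sense()['tcp_rot']]);shot('side','sd1')"
```

```text
clock: 2.75
eef_pos: [494.6, -20.9, 231.7]
tcp_rot: [-3.141, -0.0, 1.573]
contact_force: [0.3, 0.3, 0.3]
opening: 1.001
grasp_force: 0.0
```

View pics/w1.png

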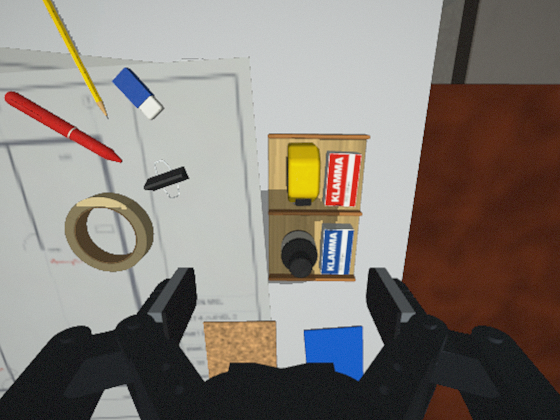

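The wrist view shows the rack between (268,135) and (369,280), nearly square to the image. The tape is at (303,172), the red carton at (343,180), the bottle at (298,252) with its cap near (299,260), and the blue carton at (338,250). Next I measure the poses.

```bash
cat >> h.py <<'E'
def pose(v): return dict(eef_pos=v[:3],tcp_rot=v[3:])
YEL=((20,150,60),(35,255,255)); BLU=((105,120,60),(125,255,255))
def red(im):
    h=cv2.cvtColor(im,cv2.COLOR_BGR2HSV); return h
E
python3 - <<'E'
from h import *
im=cv2.imread("pics/w1.png");c=cam("wrist",pose(np.load("s1.npy")))
print("yellow@70",blob(im,c,*YEL,70,(270,130,330,210)),"@38",blob(im,c,*YEL,38,(270,130,330,210))[0])
print("blue@28",blob(im,c,*BLU,28,(315,220,360,280),5))
print("red@28",blob(im,c,(0,150,80),(8,255,255),28,(320,145,366,210),5))
hs=cv2.cvtColor(im,cv2.COLOR_BGR2HSV)
# bottle: dark
m=(hs[:,:,2]<70).astype(np.uint8)*255; q=np.zeros_like(m);q[222:278,275:322]=m[222:278,275:322]
print("dark box",cv2.boundingRect(q))
# rack edges on wall tops z=19: wood corner
print("rack corners z19",np.round(cast(c,[(268,136),(369,136),(268,280),(355,279)],19),1))
big=cv2.resize(im[125:290,255:375],None,fx=5,fy=3.6*1,interpolation=cv2.INTER_CUBIC)
cv2.imwrite("pics/w1b.png",cv2.resize(im[125:290,255:385],(600,762//1))[:600] if 0 else cv2.resize(im[125:285,258:378],(450,600),interpolation=cv2.INTER_CUBIC))
s=cv2.imread("pics/scene0.png");hc=cv2.cvtColor(s,cv2.COLOR_BGR2HSV)
print(hc[170,236],hc[160,240]); cs=cam("scene")
for lo,hi in(((0,180,120),(10,255,255)),((170,180,120),(180,255,255))):
    try: print("redpad",blob(s,cs,lo,hi,4,(205,145,265,195)))
    except Exception as e: print(e)
E
```

```text
yellow@70 (array([516.8,   1.6,  60.8,  32.8, -89.4]), (288, 143, 33, 59)) @38 [519.3  -4.6  67.2  36.2 -89.4]
blue@28 (array([ 558. , -109.7,   61.2,   21. ,   88.7]), (322, 230, 20, 44))
red@28 (array([558.9, -15.4,  61.4,  21. ,  87.8]), (326, 154, 23, 52))
dark box (275, 230, 42, 48)
rack corners z19 [[ 478.    34.9]
 [ 595.4   35.2]
 [ 475.8 -156.3]
 [ 594.4 -154.5]]
[  1 198 210] [  1 197 210]
redpad (array([499.4, 229. , 100.9,  79.2,  87.1]), (216, 158, 40, 26))
max() iterable argument is empty
```

View pics/w1b.png

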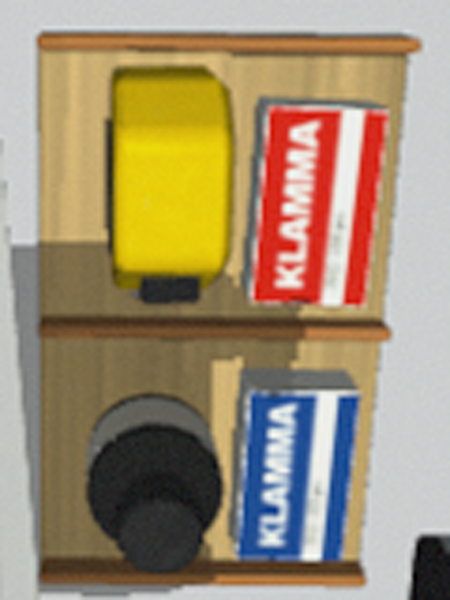

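The enlarged crop shows the tape body at (172,180) with its black hook at the -y end. The bottle cap is centred near (162,535) in the crop, and the carton tops are clear. I'll move closer for a precise reference picture.

```bash
python3 -c "
from h import *;to(521,-75,150,1.5708,4)"
python3 -m jog '[[[0,0,0],[-0.0135,0.0065,0.020],1],[[0,0,0],[-0.0135,0.0065,0.020],1],[[0,0,0],[-0.0135,0.0065,0.020],1],[[0,0,0],[-0.0135,0.0065,0.020],1],[[0,0,0],[0,0,0],1],[[0,0,0],[0,0,0],1],[[0,0,0],[0,0,0],1],[[0,0,0],[0,0,0],1]]'
python3 -c "
from h import *;s=r.sense();np.save('s2.npy',np.r_[s['eef_pos'],s['tcp_rot']]);shot('wrist','w2')"
```

```text
turn [-0.0001 -0.0002  0.0023] shift/row [-0.0136  0.0066  0.0204]
clock: 3.65
eef_pos: [521.4, -75.1, 152.9]
tcp_rot: [3.14, 0.0, 1.572]
contact_force: [0.9, 0.4, -0.5]
opening: 1.004
grasp_force: 0.0
```

View pics/w2.png

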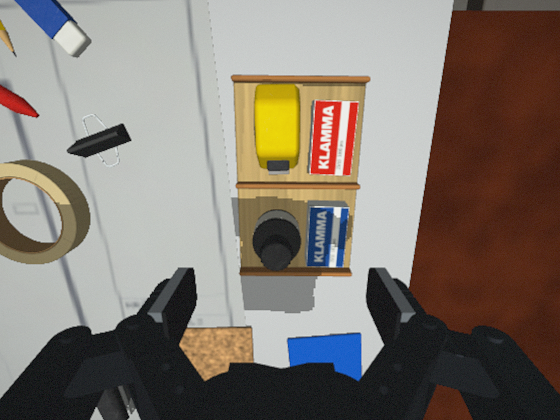

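In w2 the tape is at (277,125) with its hook at (278,166), the bottle body at (276,238) with its cap at (275,252), the red carton at (334,138) and the blue carton at (328,236).

```bash
cat > m.py <<'E'
from h import *
import sys
def meas(f,sv,ry=(225,70,312,185),rb=(248,200,304,272)):
    im=cv2.imread(f);c=cam("wrist",pose(np.load(sv))); hs=cv2.cvtColor(im,cv2.COLOR_BGR2HSV)
    m=cv2.inRange(hs,*YEL); q=np.zeros_like(m); x0,y0,x1,y1=ry; q[y0:y1,x0:x1]=m[y0:y1,x0:x1]
    ys,xs=np.nonzero(q>0); print("yellow px centroid",xs.mean().round(2),ys.mean().round(2),"box",cv2.boundingRect(q),"@70",blob(im,c,*YEL,70,ry)[0])
    # black hook below the yellow
    m=cv2.inRange(hs,(0,0,0),(180,255,75)); q=np.zeros_like(m); x0,y0,x1,y1=rb; q[y0:y1,x0:x1]=m[y0:y1,x0:x1]
    cn=max(cv2.findContours(q,0,1)[0],key=cv2.contourArea); print("bottle dark box",cv2.boundingRect(cn),"circle",[np.round(a,1) for a in cv2.minEnclosingCircle(cn)])
    return im,c
if __name__=="__main__":
    im,c=meas("pics/w2.png","s2.npy")
    print("blue",blob(im,c,*BLU,28,(300,195,352,275),9)); print("red",blob(im,c,(0,150,80),(8,255,255),28,(305,95,362,180),9))
    print("rack",np.round(cast(c,[(233,78),(369,78),(240,272),(352,272)],19),1))
    print("cap",proj(c,[517,-107,70]),proj(c,[517,-107,54]))
    cv2.imwrite("pics/w2b.png",cv2.resize(im[190:280,230:360],(780,540),interpolation=cv2.INTER_CUBIC))
E
python3 m.py
```

```text
yellow px centroid 276.87 123.0 box (254, 84, 46, 85) @70 [517.   -3.9  59.2  32.7 -88.9]
bottle dark box (248, 218, 56, 54) circle [array([275.5, 251.4]), np.float64(33.8)]
blue (array([ 564.9, -109.8,   61.4,   35.4,   88.6]), (307, 208, 41, 59))
red (array([565.9, -15.5,  61.6,  35.6,  87.9]), (311, 101, 47, 74))
rack [[ 479.3   34.4]
 [ 595.4   34.5]
 [ 477.3 -152.9]
 [ 595.2 -152.8]]
cap [[277.04891436 254.78310176]] [[277.25868919 246.60585677]]
```

View pics/w2b.png

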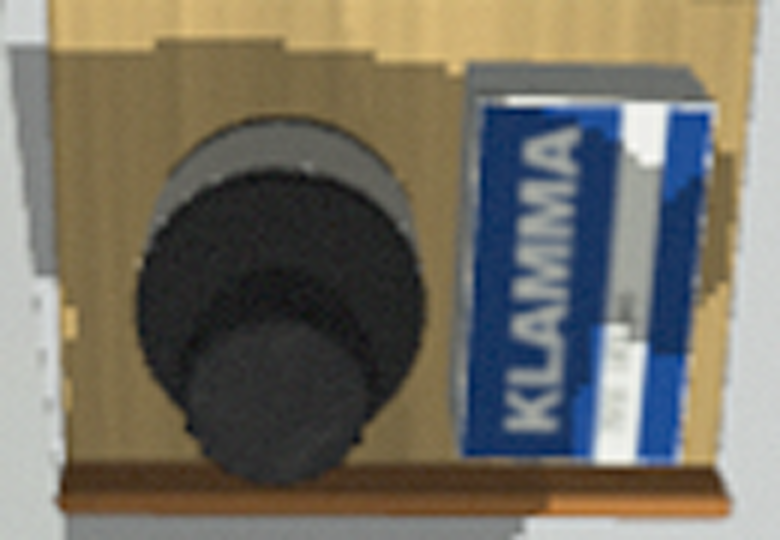

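Run:
```python
from h import *
c=cam("wrist",pose(np.load("s2.npy")))
print("cap",cast(c,[(276.3,256.7)],70),"shoulder",cast(c,[(276.8,241.3)],50), cast(c,[(276.8,241.3)],54),"px/mm",c[0]["fx"])
c=cam("wrist",pose(np.load("s1.npy")))
print("cap w1",cast(c,[(258+162*120/450,125+535*160/600)],70))
# hook end and top edge of tape (w2)
c=cam("wrist",pose(np.load("s2.npy")));print(cast(c,[(277,84),(277,168)],60))
to(517,-108,140,1.5708,2)
```

```text
cap [[ 516.36291421 -108.79032927]] shoulder [[ 516.55322965 -103.63868527]] [[ 516.60974795 -101.83760969]] px/mm 296.93510694371497
cap w1 [[ 516.73161559 -108.78951445]]
[[517.298059    26.31592778]
 [517.08608507 -35.43036651]]
turn [0.0015 0.0002 0.0008] shift/row [-0.0164 -0.0022  0.0064]
```

```bash
python3 -m jog '[[[0,0,0],[-0.0164,-0.0022,0.008],0.6],[[0,0,0],[-0.0164,-0.0022,0.009],0.6],[[0,0,0],[0,0,0.02],0.6],[[0,0,0],[0,0,0.02],0.6],[[0,0,0],[0,0,0.02],0.6],[[0,0,0],[0,0,0.01],0.6],[[0,0,0],[0,0,0.006],0.6],[[0,0,0],[0,0,0],0.6],[[0,0,0],[0,0,0],0.6]]' 30
python3 -c "
from h import *;shot('side','sd2')"
```

```text
clock: 4.6
eef_pos: [517.2, -108.6, 59.5]
tcp_rot: [3.141, 0.0, 1.571]
contact_force: [-0.3, 0.4, -0.2]
opening: 0.803
grasp_force: 0.0
```

View pics/sd2.png

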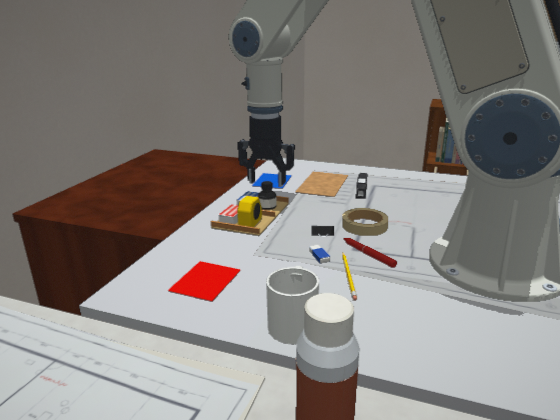

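Run:
```python
from h import *
c=cam("side");print(r.sense()["eef_pos"],r.sense()["clock"])
for X in [(517,-108,70),(517,-108,6),(481,-108,45),(481,-108,34),(553,-108,45),(517,-108,60)]: print(X,proj(c,X).round(1))
im=cv2.imread("pics/sd2.png");cv2.imwrite("pics/sd2b.png",cv2.resize(im[130:240,200:330],(780,660))[:600])
```

```text
[ 517.27837536 -108.60892176   59.60352124] 4.65
(517, -108, 70) [[266.3 183. ]]
(517, -108, 6) [[266.8 207.1]]
(481, -108, 45) [[280.3 194.3]]
(481, -108, 34) [[280.3 198.5]]
(553, -108, 45) [[253.  190.8]]
(517, -108, 60) [[266.4 186.8]]
```

View pics/sd2b.png

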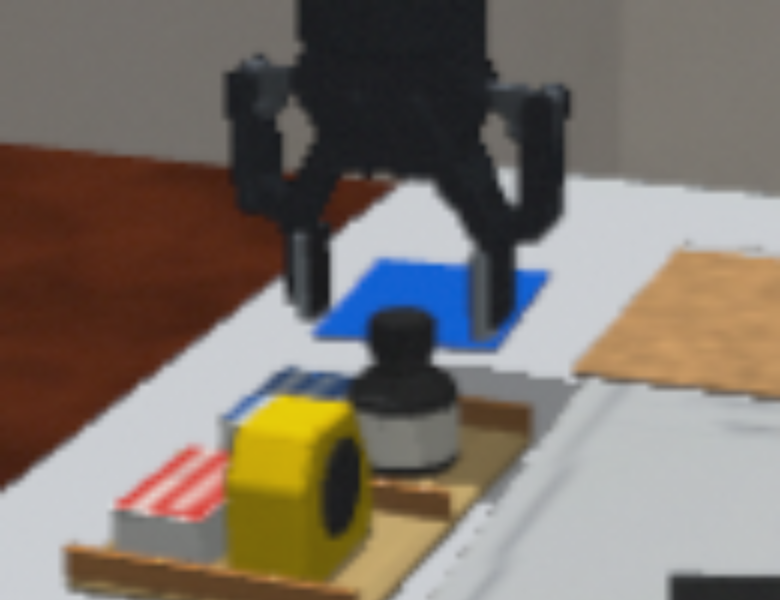

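The enlarged side view shows the finger tips at (280.8,186.7) and (253,182.5). That is about 20 mm higher than the reported TCP implies, so I'll check it with the wrist camera.

Run:
```python
from h import *
c=cam("side")
for X in [(481,-108,65),(481,-130,45),(481,-160,45)]: print(X,proj(c,X).round(1))
im,c=shot("wrist","w3"); print(c[2],r.sense()["eef_pos"],r.sense()["opening"],proj(c,[[516.6,-108.5,70],[516.6,-108.5,54]]))
```

```text
(481, -108, 65) [[280.2 186.5]]
(481, -130, 45) [[283.3 191.2]]
(481, -160, 45) [[287.3 187.1]]
[515.98431626 -26.68664853 201.97020431] [ 517.28842141 -108.64732249   59.61048554] 0.802314053222772 [[282.04994429 281.61580343]
 [281.93560619 266.13512997]]
```

View pics/w3.png

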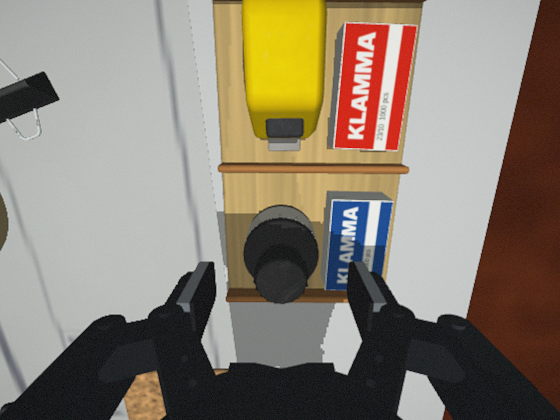

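w3 shows the cap at (281,279), as predicted, so the pose readings are right. The finger tips near (205,265) and (360,265) lie about 11 mm behind the TCP at this opening, and the side view agrees. I need to go about 28 mm lower.

```bash
python3 -m jog '[[[0,0,0],[0,0,0.014],0.6],[[0,0,0],[0,0,0.014],0.6],[[0,0,0],[0,0,0],0.6],[[0,0,0],[0,0,0],0.6]]' 
python3 -m jog '[[[0,0,0],[0,0,0],-0.4],[[0,0,0],[0,0,0],-0.4],[[0,0,0],[0,0,0],-0.4],[[0,0,0],[0,0,0],-0.4],[[0,0,0],[0,0,0],-0.4],[[0,0,0],[0,0,0],-0.4]]' 30
python3 -c "
from h import *;a,_=shot('side','sd3');b,_=shot('wrist','w4')
a=cv2.resize(a[130:230,210:320],(440,400));b=cv2.resize(b[190:330,140:420],(360,180));o=np.zeros((400,800,3),np.uint8);o[:,:440]=a;o[:180,440:]=b;cv2.imwrite('pics/c4.png',o)"
```

```text
clock: 5.1
eef_pos: [516.0, -108.4, 29.9]
tcp_rot: [-3.14, -0.0, 1.571]
contact_force: [-0.0, -0.5, 0.2]
opening: 0.802
grasp_force: 0.0
clock: 5.7
eef_pos: [517.0, -108.6, 31.2]
tcp_rot: [3.141, 0.0, 1.571]
contact_force: [-0.1, 0.2, 4.7]
opening: 0.527
grasp_force: 31.1
```

View pics/c4.png

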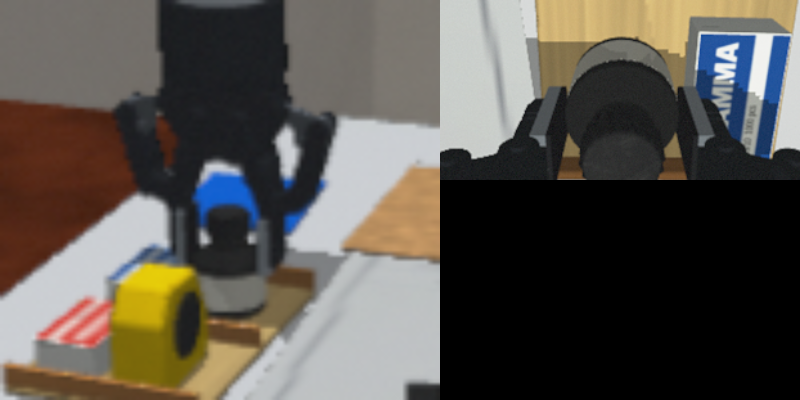

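The side crop shows the pads around the bottle's shoulder at (230,255), and in the wrist crop both fingers press the body. The opening of 0.527 and 31 N confirm a good grip. Next I lift the bottle and carry it to the mat.

```bash
python3 -m jog '[[[0,0,0],[0,0,-0.01],-0.4],[[0,0,0],[0,0,-0.02],-0.4],[[0,0,0],[0,0,-0.02],-0.4],[[0,0,0],[0,0,-0.02],-0.4],[[0,0,0],[-0.020,-0.008,0],-0.4],[[0,0,0],[-0.035,-0.011,0],-0.4],[[0,0,0],[-0.035,-0.011,0],-0.4],[[0,0,0],[-0.035,-0.011,0],-0.4],[[0,0,0],[-0.035,-0.011,0],-0.4],[[0,0,0],[-0.035,-0.011,0],-0.4],[[0,0,0],[-0.035,-0.011,0],-0.4],[[0,0,0],[-0.020,-0.008,0],-0.4]]'
python3 -m jog '[[[0,0,0],[-0.014,-0.005,0],-0.4],[[0,0,0],[0,0,0.01],-0.4],[[0,0,0],[0,0,0.02],-0.4],[[0,0,0],[0,0,0.02],-0.4],[[0,0,0],[0,0,0.012],-0.4],[[0,0,0],[0,0,0],-0.4],[[0,0,0],[0,0,0],-0.4],[[0,0,0],[0,0,0],-0.4]]'
```

```text
clock: 7.0
eef_pos: [433.8, -360.9, 101.3]
tcp_rot: [3.141, 0.001, 1.57]
contact_force: [-0.0, -0.4, -1.1]
opening: 0.527
grasp_force: 31.0
clock: 7.8
eef_pos: [430.3, -372.7, 39.6]
tcp_rot: [3.141, 0.001, 1.571]
contact_force: [-0.1, 0.7, -0.8]
opening: 0.525
grasp_force: 31.0
```

```bash
python3 -m jog '[[[0,0,0],[0,0,0.004],-0.4],[[0,0,0],[0,0,0.003],-0.4],[[0,0,0],[0,0,0.0015],-0.4],[[0,0,0],[0,0,0],-0.4],[[0,0,0],[0,0,0],-0.4]]'
```

```text
clock: 8.3
eef_pos: [429.6, -372.6, 30.3]
tcp_rot: [-3.142, -0.0, 1.571]
contact_force: [-0.5, -0.4, -1.5]
opening: 0.529
grasp_force: 31.1
```

```bash
python3 -m jog '[[[0,0,0],[0,0,0.001],-0.4],[[0,0,0],[0,0,0],-0.4],[[0,0,0],[0,0,0],-0.4]]'
python3 -c "
from h import *;print([r.sense()['eef_pos'].round(1) for _ in range(3)])"
```

```text
clock: 8.6
eef_pos: [429.7, -372.6, 30.1]
tcp_rot: [3.141, 0.0, 1.571]
contact_force: [-2.5, 2.2, 10.1]
opening: 0.53
grasp_force: 32.1
[array([ 429.7, -372.6,   30.1]), array([ 429.7, -372.6,   30.1]), array([ 429.7, -372.6,   30.1])]
```

```bash
python3 -m jog '[[[0,0,0],[0,0,0],0.2],[[0,0,0],[0,0,0],0.5],[[0,0,0],[0,0,0],0.5],[[0,0,0],[0,0,-0.02],0.5],[[0,0,0],[0,0,-0.04],0.5],[[0,0,0],[0,0,-0.04],0.5],[[0,0,0],[0.02,0.005,0],0.6],[[0,0,0],[0.04,0.01,0],0.6],[[0,0,0],[0.04,0.01,0],0.6],[[0,0,0],[0.04,0.01,0],0.6],[[0,0,0],[0.04,0.01,0],0.6],[[0,0,0],[0.04,0.01,0],0.6]]'
python3 -m jog '[[[0,0,0],[0.04,0.01,0],0.6],[[0,0,0],[0.04,0.01,0],0.6],[[0,0,0],[0.04,0.01,0],0.6],[[0,0,0],[0.02,0,0],0.6],[[0,0,0],[0,0,0],0.6],[[0,0,0],[0,0,0],0.6]]'
python3 - <<'E'
from h import *
im,c=shot("wrist","w5"); print(blob(im,c,*YEL,70,(150,0,400,260)))
to(517,-4,30,1.571)
im,c=shot("scene","sc5"); h=cv2.cvtColor(im,cv2.COLOR_BGR2HSV); print(proj(c,[[430,-372.6,69],[430,-372.6,5]]).round())
m=cv2.inRange(h,(0,0,0),(180,110,60)); q=m[290:400,320:400]; print(cv2.boundingRect(q))
E
```

```text
clock: 9.8
eef_pos: [484.8, -151.0, 129.3]
tcp_rot: [3.141, 0.0, 1.571]
contact_force: [0.4, -1.1, 0.3]
opening: 0.798
grasp_force: 0.0
clock: 10.4
eef_pos: [514.5, -12.5, 129.2]
tcp_rot: [-3.141, 0.0, 1.572]
contact_force: [-0.2, -0.4, -0.5]
opening: 0.801
grasp_force: 0.0
(array([516.8,   6.1,  60.4,  32.9, -88.7]), (263, 164, 47, 82))
turn [-0.0002  0.0003  0.0001] shift/row [0.009  0.0025 0.0992]
[[362. 304.]
 [359. 322.]]
(31, 12, 21, 23)
```

```bash
python3 -m jog '[[[0,0,0],[0.009,0.0025,0.02],0.6],[[0,0,0],[0,0,0.03],0.6],[[0,0,0],[0,0,0.03],0.6],[[0,0,0],[0,0,0.015],0.6],[[0,0,0],[0,0,0.004],0.6],[[0,0,0],[0,0,0],0.6],[[0,0,0],[0,0,0],0.6],[[0,0,0],[0,0,0],0.6],[[0,0,0],[0,0,0],0.6]]'
python3 -c "
from h import *;s=r.sense();np.save('sT.npy',np.r_[s['eef_pos'],s['tcp_rot']]);shot('wrist','w6');shot('scene','sc6')"
python3 -m jog '[[[0,0,0],[0,0,0],-0.6],[[0,0,0],[0,0,0],-0.6],[[0,0,0],[0,0,0],-0.6],[[0,0,0],[0,0,0],-0.6],[[0,0,0],[0,0,0],-0.6],[[0,0,0],[0,0,0],-0.6],[[0,0,0],[0,0,0],-0.6]]' 45
python3 -c "
from h import *;s=r.sense();np.save('sTc.npy',np.r_[s['eef_pos'],s['tcp_rot']]);shot('wrist','w7')
for f,k in(('w6','sT'),('w7','sTc')):
    im=cv2.imread(f'pics/{f}.png');print(np.load(k+'.npy').round(4),blob(im,cam('wrist',pose(np.load(k+'.npy'))),*YEL,70,(180,0,400,260)))"
```

```text
clock: 11.4
eef_pos: [517.8, -3.6, 31.1]
tcp_rot: [3.14, 0.0, 1.571]
contact_force: [0.6, 0.1, 1.0]
opening: 0.797
grasp_force: 0.0
clock: 12.2
eef_pos: [517.5, -3.5, 30.5]
tcp_rot: [3.141, -0.0, 1.571]
contact_force: [-0.4, -0.2, 5.5]
opening: 0.395
grasp_force: 44.7
[517.7621  -3.629   31.1466   3.14     0.       1.5708] (array([517.1,  34.8,  29.9,  21.2,  -0. ]), (244, 207, 78, 53))
[517.4761  -3.5021  30.5163   3.1409  -0.       1.5708] (array([516.3,  35. ,  29.3,  20.7,  -0. ]), (243, 208, 77, 52))
```

```bash
python3 -m jog '[[[0,0,0],[0,0,-0.01],-0.6],[[0,0,0],[0,0,-0.02],-0.6],[[0,0,0],[0,0,-0.025],-0.6],[[0,0,0],[0,0,-0.025],-0.6],[[0,0,0],[-0.021,-0.006,0],-0.6],[[0,0,0],[-0.035,-0.010,0],-0.6],[[0,0,0],[-0.035,-0.010,0],-0.6],[[0,0,0],[-0.035,-0.010,0],-0.6],[[0,0,0],[-0.035,-0.010,0],-0.6],[[0,0,0],[-0.035,-0.010,0],-0.6],[[0,0,0],[-0.035,-0.010,0],-0.6],[[0,0,0],[-0.030,-0.010,0],-0.6]]'
python3 -m jog '[[[0,0,0],[-0.020,-0.006,0],-0.6],[[0,0,0],[0,0,0.01],-0.6],[[0,0,0],[0,0,0.025],-0.6],[[0,0,0],[0,0,0.025],-0.6],[[0,0,0],[0,0,0.015],-0.6],[[0,0,0],[0,0,0],-0.6],[[0,0,0],[0,0,0],-0.6],[[0,0,0],[0,0,0],-0.6]]'
```

```text
clock: 13.45
eef_pos: [440.0, -265.9, 110.4]
tcp_rot: [-3.141, -0.0, 1.57]
contact_force: [1.1, -0.1, -3.0]
opening: 0.393
grasp_force: 45.4
clock: 14.25
eef_pos: [435.7, -284.5, 36.1]
tcp_rot: [3.141, 0.0, 1.571]
contact_force: [-0.3, -0.3, -3.4]
opening: 0.393
grasp_force: 45.4
```

```bash
python3 -m jog '[[[0,0,0],[0,0,0.004],-0.6],[[0,0,0],[0,0,0.002],-0.6],[[0,0,0],[0,0,0],-0.6],[[0,0,0],[0,0,0],-0.6]]'; python3 -m jog '[[[0,0,0],[0,0,0.001],-0.6],[[0,0,0],[0,0,0],-0.6],[[0,0,0],[0,0,0],-0.6]]'
```

```text
clock: 14.65
eef_pos: [435.5, -284.7, 29.6]
tcp_rot: [3.141, 0.0, 1.571]
contact_force: [0.9, -0.2, 0.3]
opening: 0.39
grasp_force: 45.8
clock: 14.95
eef_pos: [435.5, -284.6, 29.5]
tcp_rot: [3.141, 0.0, 1.571]
contact_force: [-2.7, 3.6, 14.9]
opening: 0.396
grasp_force: 47.5
```

```bash
python3 -m jog '[[[0,0,0],[0,0,0],-0.1],[[0,0,0],[0,0,0],0.4],[[0,0,0],[0,0,0],0.6],[[0,0,0],[0,0,0],0.6],[[0,0,0],[0,0,-0.02],0.6],[[0,0,0],[0,0,-0.05],0.6],[[0,0,0],[0,0,-0.05],0.6],[[0,0,0],[0.035,0.015,0],0.6],[[0,0,0],[0.035,0.015,0],0.6],[[0,0,0],[0.035,0.015,0],0.6],[[0,0,0],[0.035,0.015,0],0.6],[[0,0,0],[0.035,0.015,0],0.6]]'
python3 -m jog '[[[0,0,0],[0.034,0.012,0],0.6],[[0,0,0],[0,0,0],0.6],[[0,0,0],[0,0,0],0.6],[[0,0,0],[0,0,0],0.6]]'
python3 - <<'E'
from h import *
im,c=shot("wrist","w8")
print("blue",blob(im,c,*BLU,28,(290,180,365,285),9)); print("red",blob(im,c,(0,150,80),(8,255,255),28,(295,60,380,190),9))
im,c=shot("scene","sc8"); print("yellow",blob(im,c,*YEL,69,(290,260,400,350)),proj(c,[435,-285,69]).round())
to(565,-16,60,1.571)
E
```

```text
clock: 16.15
eef_pos: [510.5, -108.1, 148.3]
tcp_rot: [3.141, 0.0, 1.571]
contact_force: [-0.1, -0.2, -0.5]
opening: 0.797
grasp_force: 0.0
clock: 16.55
eef_pos: [521.7, -76.1, 148.1]
tcp_rot: [-3.141, 0.0, 1.571]
contact_force: [0.1, -0.4, -0.4]
opening: 0.797
grasp_force: 0.0
blue (array([ 565. , -109.7,   61.4,   35.5,   88.7]), (308, 208, 41, 60))
red (array([565.9, -15.5,  61.6,  35.5,  87.8]), (311, 100, 48, 75))
yellow (array([ 416.5, -310.8,   77.9,   56.8,  -89.9]), (321, 271, 29, 36)) [[335. 276.]]
turn [-0.0003  0.0001 -0.0015] shift/row [0.0605 0.0433 0.0882]
```

```bash
python3 -m jog '[[[0,0,0.038],[0,0,0],0.6],[[0,0,0],[0.028,0.023,0.02],0.6],[[0,0,0],[0.030,0.024,0.02],0.6],[[0,0,0],[0,0,0.03],0.6],[[0,0,0],[0,0,0.03],0.6],[[0,0,0],[0,0,0.02],0.6],[[0,0,0],[0,0,0.01],0.6],[[0,0,0],[0,0,0],0.6],[[0,0,0],[0,0,0],0.6],[[0,0,0],[0,0,0],0.6]]'
python3 - <<'E'
from h import *
im,c=shot("wrist","w9"); s=r.sense(); t=R.from_euler("xyz",s["tcp_rot"])
print("red",blob(im,c,(0,150,80),(8,255,255),28,(180,60,400,330),9))
im,c=shot("side","sd9")
cv2.imwrite("pics/c9.png",np.hstack([cv2.resize(im[150:250,190:300],(440,400)),cv2.resize(cv2.imread("pics/w9.png")[150:330,190:370],(360,400))]))
to(566,-15.5,10,1.533)
E
```

```text
clock: 17.65
eef_pos: [572.2, -19.7, 19.5]
tcp_rot: [3.14, 0.0, 1.532]
contact_force: [0.4, -0.0, 0.9]
opening: 0.797
grasp_force: 0.0
red (array([558.7, -15.5,  62.3,  21.9,  87.7]), (233, 216, 46, 109))
turn [ 0.0019  0.     -0.0003] shift/row [ 0.0038 -0.0063  0.0094]
```

View pics/c9.png

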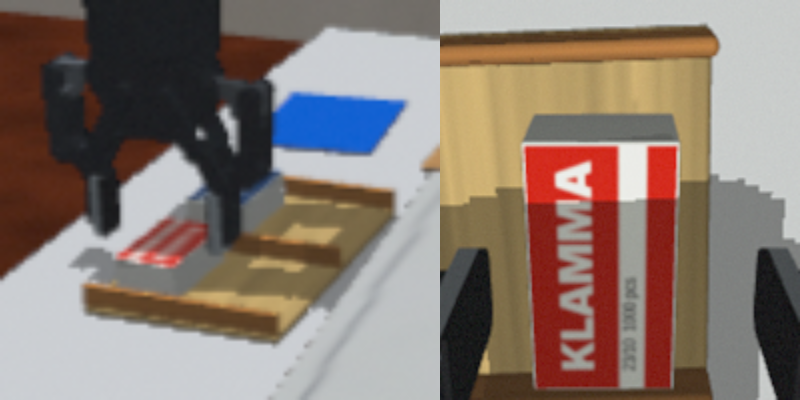

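The crops show the open fingers straddling the red carton, with the tips about level with its top. They are about 6 mm too far in +x, so I correct that and go down.

```bash
python3 -m jog '[[[0,0,0],[0.004,-0.0062,0],0.6],[[0,0,0],[0,0,0.007],0.6],[[0,0,0],[0,0,0.005],0.6],[[0,0,0],[0,0,0],0.6],[[0,0,0],[0,0,0],0.6]]' 
python3 -m jog '[[[0,0,0],[0,0,0],-0.4],[[0,0,0],[0,0,0],-0.4],[[0,0,0],[0,0,0],-0.4],[[0,0,0],[0,0,0],-0.4],[[0,0,0],[0,0,0],-0.4],[[0,0,0],[0,0,0],-0.4],[[0,0,0],[0,0,0],-0.4]]' 30
```

```text
clock: 18.25
eef_pos: [565.1, -15.1, 5.9]
tcp_rot: [-3.141, 0.0, 1.533]
contact_force: [0.5, -0.0, 0.7]
opening: 0.799
grasp_force: 0.0
clock: 18.95
eef_pos: [565.5, -15.2, 6.5]
tcp_rot: [3.141, 0.0, 1.533]
contact_force: [0.3, -0.1, 4.6]
opening: 0.438
grasp_force: 31.1
```

```bash
python3 -m jog '[[[0,0,0],[0,0,-0.01],-0.4],[[0,0,0],[0,0,-0.025],-0.4],[[0,0,0],[0,0,-0.035],-0.4],[[0,0,0],[0,0,-0.035],-0.4],[[0,0,0],[0.02,-0.01,-0.015],-0.4],[[0,0,0],[0.035,-0.015,-0.01],-0.4],[[0,0,0],[0.035,-0.015,0],-0.4],[[0,0,0],[0.035,-0.015,0],-0.4],[[0,0,0],[0.020,-0.010,0],-0.4],[[0,0,0],[0,0,0],-0.4],[[0,0,0],[0,0,0],-0.4],[[0,0,0],[0,0,0],-0.4]]'
python3 - <<'E'
from h import *
im,c=shot("wrist","w10"); b=blob(im,c,(0,150,80),(8,255,255),4,(100,0,460,230));print(b)
to(b[0][0],b[0][1],40,np.deg2rad(b[0][4]%180),4)
E
```

```text
clock: 20.15
eef_pos: [506.1, 131.6, 136.4]
tcp_rot: [3.142, 0.0, 1.533]
contact_force: [-0.1, 0.3, -0.9]
opening: 0.44
grasp_force: 30.6
(array([501.2, 235.9, 108.6,  88.6,  88.3]), (216, 11, 111, 139))
turn [ 0.0001  0.0002 -0.0092] shift/row [ 0.0261 -0.002   0.0241]
```

```bash
python3 -m jog '[[[0,0,-0.009],[0.026,-0.002,0.024],-0.4],[[0,0,0],[0.026,-0.002,0.024],-0.4],[[0,0,0],[0.026,-0.002,0.024],-0.4],[[0,0,0],[0.026,-0.002,0.024],-0.4],[[0,0,0],[0,0,0],-0.4],[[0,0,0],[0,0,0],-0.4],[[0,0,0],[0,0,0],-0.4],[[0,0,0],[0,0,0],-0.4]]'
python3 -c "
from h import *;to(501.2,235.5,6,1.541,2)"
```

```text
clock: 21.0
eef_pos: [501.9, 235.6, 41.2]
tcp_rot: [3.14, -0.0, 1.54]
contact_force: [-0.1, 0.7, -0.4]
opening: 0.437
grasp_force: 30.5
turn [ 0.0012 -0.0005 -0.0005] shift/row [-0.0001 -0.0003  0.0176]
```

```bash
python3 -m jog '[[[0,0,0],[0,-0.0004,0.02],-0.4],[[0,0,0],[0,0,0.012],-0.4],[[0,0,0],[0,0,0.003],-0.4],[[0,0,0],[0,0,0],-0.4],[[0,0,0],[0,0,0],-0.4],[[0,0,0],[0,0,0.001],-0.4],[[0,0,0],[0,0,0],-0.4],[[0,0,0],[0,0,0],-0.4]]'
```

```text
clock: 21.8
eef_pos: [500.9, 236.6, 4.5]
tcp_rot: [3.141, -0.0, 1.542]
contact_force: [0.8, -0.2, 1.1]
opening: 0.438
grasp_force: 30.7
```

```bash
python3 -m jog '[[[0,0,0],[0,0,0.0007],-0.4],[[0,0,0],[0,0,0],-0.4],[[0,0,0],[0,0,0],0],[[0,0,0],[0,0,0],0.4],[[0,0,0],[0,0,0],0.6],[[0,0,0],[0,0,0],0.6],[[0,0,0],[0,0,-0.02],0.6],[[0,0,0],[0,0,-0.04],0.6],[[0,0,0],[0,0,-0.04],0.6],[[0,0,0],[-0.03,0,-0.03],0.6],[[0,0,0],[-0.02,0,0],0.6],[[0,0,0],[0,0,0],0.6]]'
python3 - <<'E'
from h import *
im,c=shot("wrist","w11"); h=cv2.cvtColor(im,cv2.COLOR_BGR2HSV)
cv2.imwrite("pics/w11.png",im)
m=cv2.inRange(h,(0,150,80),(8,255,255)); m[260:]=0; print(cv2.boundingRect(m), blob(im,c,(0,150,80),(8,255,255),4,(100,0,460,262)))
w=cv2.inRange(h,(0,0,140),(180,60,255)); 
# white outline/sides of carton inside the pad's hull
hull=cv2.convexHull(cv2.findNonZero(m)); k=np.zeros_like(m); cv2.fillConvexPoly(k,hull,255); k=cv2.erode(k,np.ones((9,9)))
n=cv2.bitwise_and(k,cv2.bitwise_not(m)); P=cv2.findNonZero(n); print("carton non-red box",cv2.boundingRect(P)); a=cv2.minAreaRect(cast(c,P[:,0],26).astype(np.float32)); print(a)
to(565,-109.7,100,1.548,8)
E
```

```text
clock: 23.0
eef_pos: [499.3, 184.9, 134.5]
tcp_rot: [3.14, -0.0, 1.54]
contact_force: [-0.8, 0.3, -0.9]
opening: 0.799
grasp_force: 0.0
(231, 83, 104, 122) (array([501. , 236.6, 107.2,  88.4,  88.3]), (231, 83, 104, 122))
carton non-red box (257, 110, 48, 91)
((499.3580017089844, 230.971923828125), (74.9822006225586, 38.64305877685547), 88.27118682861328)
turn [ 0.0003 -0.0002 -0.0079] shift/row [-0.0367  0.0091  0.0042]
```

```bash
python3 -m jog '[[[0,0,0],[-0.037,0.009,0],0.6],[[0,0,0],[-0.037,0.009,0],0.6],[[0,0,0],[-0.037,0.009,0],0.6],[[0,0,0],[-0.037,0.009,0],0.6],[[0,0,0],[-0.037,0.009,0],0.6],[[0,0,0],[-0.037,0.009,0],0.6],[[0,0,0],[-0.037,0.009,0],0.6],[[0,0,0],[-0.035,0.009,0.01],0.6],[[0,0,-0.008],[0,0,0.02],0.6],[[0,0,0],[0,0,0],0.6],[[0,0,0],[0,0,0],0.6],[[0,0,0],[0,0,0],0.6]]'
python3 - <<'E'
from h import *
im,c=shot("wrist","w12"); print(r.sense()["eef_pos"],blob(im,c,*BLU,28,(200,120,380,290),9))
to(565,-109.7,40,1.548,3)
E
```

```text
clock: 24.25
eef_pos: [563.0, -108.5, 103.9]
tcp_rot: [3.141, -0.0, 1.551]
contact_force: [-0.2, -0.2, 0.6]
opening: 0.799
grasp_force: 0.0
[ 563.11193378 -108.62324845  104.18286981] (array([ 557.7, -109.2,   61.1,   21.5,   88.4]), (262, 185, 29, 74))
turn [0.0007 0.     0.0029] shift/row [-0.0003  0.0006  0.0214]
```

```bash
python3 -m jog '[[[0,0,0],[-0.001,0.002,0.03],0.6],[[0,0,0],[0,0,0.03],0.6],[[0,0,0],[0,0,0.02],0.6],[[0,0,0],[0,0,0.012],0.6],[[0,0,0],[0,0,0.006],0.6],[[0,0,0],[0,0,0],0.6],[[0,0,0],[0,0,0],0.6],[[0,0,0],[0,0,0],0.6]]' 
python3 -m jog '[[[0,0,0],[0,0,0],-0.4],[[0,0,0],[0,0,0],-0.4],[[0,0,0],[0,0,0],-0.4],[[0,0,0],[0,0,0],-0.4],[[0,0,0],[0,0,0],-0.4],[[0,0,0],[0,0,0],-0.4],[[0,0,0],[0,0,0],-0.4]]' 30
```

```text
clock: 25.1
eef_pos: [565.5, -110.7, 6.6]
tcp_rot: [3.14, 0.0, 1.55]
contact_force: [0.1, 0.3, -0.4]
opening: 0.798
grasp_force: 0.0
clock: 25.8
eef_pos: [565.1, -110.7, 6.2]
tcp_rot: [3.141, 0.0, 1.55]
contact_force: [-1.4, 0.7, 6.5]
opening: 0.438
grasp_force: 30.8
```

```bash
python3 -m jog '[[[0,0,0],[0,0,-0.01],-0.4],[[0,0,0],[0,0,-0.03],-0.4],[[0,0,0],[0,0,-0.045],-0.4],[[0,0,0],[0,0,-0.045],-0.4],[[0,0,0],[-0.02,0,0],-0.4],[[0,0,0],[-0.04,0.001,0],-0.4],[[0,0,0],[-0.04,0.001,0],-0.4],[[0,0,0],[-0.04,0.001,0],-0.4],[[0,0,0],[-0.04,0.001,0],-0.4],[[0,0,0],[-0.04,0.001,0],-0.4],[[0,0,0],[-0.04,0.001,0],-0.4],[[0,0,0],[-0.03,0,0],-0.4]]' 
python3 -m jog '[[[0,0,0],[0,0,0],-0.4],[[0,0,0],[0,0,0],-0.4],[[0,0,0],[0,0,0],-0.4],[[0,0,0],[0,0,0],-0.4]]'
python3 - <<'E'
from h import *
im,c=shot("wrist","w13"); b=blob(im,c,*BLU,4,(80,0,480,240));print(b)
to(b[0][0],b[0][1]-1.2,40,np.deg2rad(b[0][4]%180),4)
E
```

```text
clock: 27.0
eef_pos: [564.1, -403.0, 136.1]
tcp_rot: [3.141, 0.0, 1.549]
contact_force: [-0.0, 0.4, -0.8]
opening: 0.437
grasp_force: 30.5
clock: 27.4
eef_pos: [564.6, -399.4, 135.7]
tcp_rot: [-3.141, -0.0, 1.551]
contact_force: [-1.1, 0.4, -0.7]
opening: 0.437
grasp_force: 30.4
(array([ 576.8, -303.5,  108.7,   88.7,  -84.6]), (234, 16, 115, 148))
turn [-0.0002 -0.0002 -0.114 ] shift/row [0.0233 0.0052 0.0239]
```

```bash
python3 -m jog '[[[0,0,-0.114],[0,0,0],-0.4],[[0,0,0],[0.023,0.005,0.024],-0.4],[[0,0,0],[0.023,0.005,0.024],-0.4],[[0,0,0],[0.024,0.006,0.024],-0.4],[[0,0,0],[0.023,0.005,0.024],-0.4],[[0,0,0],[0,0,0],-0.4],[[0,0,0],[0,0,0],-0.4],[[0,0,0],[0,0,0],-0.4]]'
python3 -c "
from h import *;to(576.8,-304.5,5,1.665,2)"
```

```text
clock: 28.25
eef_pos: [577.7, -306.7, 40.7]
tcp_rot: [3.14, 0.001, 1.664]
contact_force: [0.1, 0.1, -0.6]
opening: 0.441
grasp_force: 30.4
turn [ 0.0016  0.0013 -0.0009] shift/row [ 0.0012 -0.0004  0.0179]
```

```bash
python3 -m jog '[[[0,0,0],[0.0022,-0.0007,0.02],-0.4],[[0,0,0],[0,0,0.012],-0.4],[[0,0,0],[0,0,0.003],-0.4],[[0,0,0],[0,0,0],-0.4],[[0,0,0],[0,0,0],-0.4],[[0,0,0],[0,0,0.001],-0.4],[[0,0,0],[0,0,0],-0.4],[[0,0,0],[0,0,0],-0.4]]'
```

```text
clock: 29.05
eef_pos: [576.4, -304.4, 4.2]
tcp_rot: [3.141, 0.001, 1.664]
contact_force: [-1.6, -1.0, 5.0]
opening: 0.44
grasp_force: 31.1
```

```bash
python3 -m jog '[[[0,0,0],[0,0,0],0],[[0,0,0],[0,0,0],0.4],[[0,0,0],[0,0,0],0.6],[[0,0,0],[0,0,0],0.6],[[0,0,0],[0,0,-0.02],0.6],[[0,0,0],[0,0,-0.04],0.6],[[0,0,0],[0,0,-0.045],0.6],[[0,0,0.093],[0,0,-0.045],0.6],[[0,0,0],[-0.038,-0.025,0],0.6],[[0,0,0],[-0.038,-0.025,0],0.6],[[0,0,0],[-0.038,-0.025,0],0.6],[[0,0,0],[0,0,0],0.6]]'
python3 -m jog '[[[0,0,0],[0,0,0],0.6],[[0,0,0],[0,0,0],0.6],[[0,0,0],[0,0,0],0.6]]'
python3 -c "
from h import *;shot('wrist','w14');s=r.sense();np.save('s14.npy',np.r_[s['eef_pos'],s['tcp_rot']])"
```

```text
clock: 30.25
eef_pos: [498.1, -421.9, 153.7]
tcp_rot: [-3.141, 0.002, 1.567]
contact_force: [0.5, 0.4, -1.1]
opening: 0.797
grasp_force: 0.0
clock: 30.55
eef_pos: [501.7, -416.8, 153.4]
tcp_rot: [-3.142, -0.0, 1.572]
contact_force: [-0.3, -0.2, 0.2]
opening: 0.798
grasp_force: 0.0
```

View pics/w14.png

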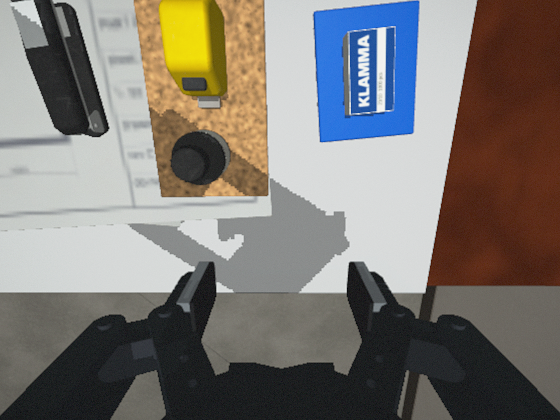

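w14 shows the blue carton centred on its pad at (370,70). The bottle at (198,158) and the tape at (195,50) are both standing on the mat. Next I fetch the bottle.

```bash
python3 -m jog '[[[0,0,0],[0.022,-0.036,0.0],0.6],[[0,0,0],[0.022,-0.036,0.02],0.6],[[0,0,0],[0,0,0.02],0.6],[[0,0,0],[0,0,0],0.6],[[0,0,0],[0,0,0],0.6],[[0,0,0],[0,0,0],0.6]]' 
python3 -c "
from h import *
c=cam('wrist',pose(np.load('s14.npy')));print(cast(c,[(189,162)],69))
to(429.7,-372.6,30.5,1.571,3);shot('wrist','w15')"
```

```text
clock: 31.2
eef_pos: [430.5, -374.7, 114.7]
tcp_rot: [3.14, 0.001, 1.572]
contact_force: [-0.4, -0.3, -0.2]
opening: 0.801
grasp_force: 0.0
[[ 430.12309702 -371.08121479]]
turn [0.0017 0.0015 0.0005] shift/row [ 0.0007 -0.0003  0.0281]
```

```bash
python3 -m jog '[[[0,0,0],[0.0021,-0.0008,0.03],0.6],[[0,0,0],[0,0,0.03],0.6],[[0,0,0],[0,0,0.018],0.6],[[0,0,0],[0,0,0.006],0.6],[[0,0,0],[0,0,0],0.6],[[0,0,0],[0,0,0],0.6],[[0,0,0],[0,0,0],0.6]]' 
python3 -m jog '[[[0,0,0],[0,0,0],-0.4],[[0,0,0],[0,0,0],-0.4],[[0,0,0],[0,0,0],-0.4],[[0,0,0],[0,0,0],-0.4],[[0,0,0],[0,0,0],-0.4],[[0,0,0],[0,0,0],-0.4]]' 30
python3 -c "
from h import *
to(516.7,-108.6,30.1,1.571,1)"
```

```text
clock: 31.95
eef_pos: [428.9, -372.5, 30.8]
tcp_rot: [3.14, 0.001, 1.571]
contact_force: [0.2, 0.7, 0.4]
opening: 0.801
grasp_force: 0.0
clock: 32.55
eef_pos: [428.6, -372.2, 30.6]
tcp_rot: [3.14, 0.001, 1.571]
contact_force: [-1.0, 1.0, 7.0]
opening: 0.527
grasp_force: 29.9
turn [ 0.0011  0.0009 -0.0002] shift/row [0.2636 0.0881 0.0005]
```

```bash
python3 -m jog '[[[0,0,0],[0,0,-0.01],-0.4],[[0,0,0],[0,0,-0.02],-0.4],[[0,0,0],[0,0,-0.02],-0.4],[[0,0,0],[0,0,-0.02],-0.4],[[0,0,0],[0.020,0.008,0],-0.4],[[0,0,0],[0.035,0.011,0],-0.4],[[0,0,0],[0.035,0.011,0],-0.4],[[0,0,0],[0.035,0.011,0],-0.4],[[0,0,0],[0.035,0.011,0],-0.4],[[0,0,0],[0.035,0.011,0],-0.4],[[0,0,0],[0.035,0.011,0],-0.4],[[0,0,0],[0.020,0.008,0],-0.4]]'
python3 -m jog '[[[0,0,0],[0.014,0.006,0],-0.4],[[0,0,0],[0,0,0],-0.4],[[0,0,0],[0,0,0.02],-0.4],[[0,0,0],[0,0,0.03],-0.4],[[0,0,0],[0,0,0],-0.4],[[0,0,0],[0,0,0],-0.4],[[0,0,0],[0,0,0],-0.4]]'
python3 -c "
from h import *
to(516.6,-108.2,32.6,1.571,1)"
```

```text
clock: 33.75
eef_pos: [510.4, -119.5, 100.3]
tcp_rot: [3.141, -0.0, 1.572]
contact_force: [-0.2, -0.1, -1.2]
opening: 0.524
grasp_force: 31.2
clock: 34.45
eef_pos: [516.7, -108.5, 50.7]
tcp_rot: [3.14, 0.0, 1.57]
contact_force: [0.3, 0.5, -0.4]
opening: 0.523
grasp_force: 31.4
turn [ 0.0012  0.0003 -0.0008] shift/row [ 0.0003 -0.0001  0.0181]
```

```bash
python3 -m jog '[[[0,0,0],[0.0003,0,0.012],-0.4],[[0,0,0],[0,0,0.006],-0.4],[[0,0,0],[0,0,0],-0.4],[[0,0,0],[0,0,0],-0.4],[[0,0,0],[0,0,0.001],-0.4],[[0,0,0],[0,0,0],-0.4],[[0,0,0],[0,0,0],-0.4]]'
```

```text
clock: 35.15
eef_pos: [516.0, -107.5, 31.1]
tcp_rot: [-3.142, 0.0, 1.571]
contact_force: [-3.3, 0.6, 9.0]
opening: 0.528
grasp_force: 33.0
```

```bash
python3 -m jog '[[[0,0,0],[0,0,0],0.1],[[0,0,0],[0,0,0],0.4],[[0,0,0],[0,0,0],0.6],[[0,0,0],[0,0,0],0.6],[[0,0,0],[0,0,-0.02],0.6],[[0,0,0],[0,0,-0.05],0.6],[[0,0,0],[0.016,0.002,-0.051],0.6],[[0,0,0],[0.017,0.003,0],0.6],[[0,0,0],[0,0,0],1],[[0,0,0],[0,0,0],1],[[0,0,0],[0,0,0],1],[[0,0,0],[0,0,0],1]]'
python3 - <<'E'
from h import *
im,c=shot("wrist","w16");s=r.sense();np.save("s16.npy",np.r_[s["eef_pos"],s["tcp_rot"]])
a=cv2.imread("pics/w2.png")
cv2.imwrite("pics/c16.png",np.hstack([cv2.resize(i[205:280,240:315],(400,400),interpolation=cv2.INTER_CUBIC) for i in(a,im)]))
c2=cam("wrist",pose(np.load("s2.npy")));print(proj(c2,[[516.5,-108.5,70],[516.5,-108.5,40]]),proj(c,[[516.5,-108.5,70],[516.5,-108.5,40]]))
for n,i,cc in(("ref",a,c2),("now",im,c)):
    print(n,"rack px",proj(cc,[476,-60,19]))
    for z in(19,): pass
    t=a[208:272,250:304] if n=="now" else None
    if t is not None:
        g=cv2.matchTemplate(im[198:284,240:316],t,cv2.TM_CCOEFF_NORMED);print("bottle shift",np.array(cv2.minMaxLoc(g)[3])-10,g.max())
        t2=a[60:100,225:245]
# global shift from the right wall ends/rack edges via phase correlation of the rack right half edge
    p,_=None,None
E
```

```text
clock: 36.35
eef_pos: [520.3, -76.0, 147.3]
tcp_rot: [-3.14, -0.0, 1.57]
contact_force: [0.3, 0.4, 0.0]
opening: 0.998
grasp_force: 0.0
[[276.46412218 256.39025803]
 [276.89775335 241.65064783]] [[278.12210262 258.60443538]
 [278.50654781 243.34112557]]
ref rack px [[234.51182005 185.92071077]]
now rack px [[235.27810505 186.48629743]]
bottle shift [0 1] 0.9581691
```

View pics/c16.png

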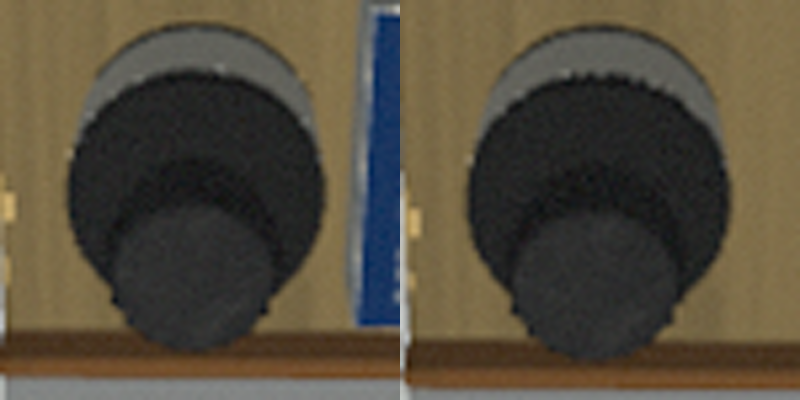

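The crops compare the bottle before (left) and now (right). Relative to the rack wall it sits within about 1 mm of its start place and is upright. Next, the tape measure.

```bash
python3 -m jog '[[[0,0,0],[-0.019,-0.010,0],0.6],[[0,0,0],[-0.038,-0.015,0],0.6],[[0,0,0],[-0.038,-0.015,0],0.6],[[0,0,0],[-0.038,-0.015,0],0.6],[[0,0,0],[-0.038,-0.015,0],0.6],[[0,0,0],[-0.038,-0.015,0],0.6],[[0,0,0],[0,0,0.03],0.6],[[0,0,0],[0,0,0],0.6],[[0,0,0],[0,0,0],0.6],[[0,0,0],[0,0,0],0.6],[[0,0,0],[0,0,0],0.6]]'
python3 - <<'E'
from h import *
im,c=shot("wrist","w17"); print(blob(im,c,*YEL,69,(150,0,420,270)))
to(435.5,-284.6,30,1.571)
E
```

```text
clock: 37.5
eef_pos: [436.8, -284.2, 119.1]
tcp_rot: [3.141, 0.001, 1.572]
contact_force: [0.1, -0.0, -0.1]
opening: 0.803
grasp_force: 0.0
(array([ 434.8, -273. ,   61.6,   33.4,  -89.9]), (256, 176, 49, 85))
turn [0.0011 0.0007 0.001 ] shift/row [-0.0003 -0.0012  0.0891]
```

```bash
python3 -m jog '[[[0,0,0],[-0.0003,-0.0012,0.03],0.6],[[0,0,0],[0,0,0.03],0.6],[[0,0,0],[0,0,0.02],0.6],[[0,0,0],[0,0,0.009],0.6],[[0,0,0],[0,0,0],0.6],[[0,0,0],[0,0,0],0.6],[[0,0,0],[0,0,0],0.6]]' 
python3 -m jog '[[[0,0,0],[0,0,0],-0.6],[[0,0,0],[0,0,0],-0.6],[[0,0,0],[0,0,0],-0.6],[[0,0,0],[0,0,0],-0.6],[[0,0,0],[0,0,0],-0.6],[[0,0,0],[0,0,0],-0.6],[[0,0,0],[0,0,0],-0.6]]' 45
python3 -c "
from h import *
to(517.8,-3.5,30.1,1.589,1)"
```

```text
clock: 38.25
eef_pos: [435.6, -285.3, 30.4]
tcp_rot: [3.14, 0.001, 1.571]
contact_force: [-0.2, -0.0, 1.1]
opening: 0.801
grasp_force: 0.0
clock: 38.95
eef_pos: [435.2, -285.1, 30.0]
tcp_rot: [3.141, 0.001, 1.571]
contact_force: [-0.4, 0.6, 6.3]
opening: 0.394
grasp_force: 44.2
turn [ 0.001   0.0006 -0.0183] shift/row [ 2.801e-01  8.770e-02 -1.000e-04]
```

```bash
python3 -m jog '[[[0,0,0],[0,0,-0.01],-0.6],[[0,0,0],[0,0,-0.03],-0.6],[[0,0,0],[0,0,-0.03],-0.6],[[0,0,0],[0,0,-0.03],-0.6],[[0,0,0],[0.021,0.006,0],-0.6],[[0,0,0],[0.035,0.010,0],-0.6],[[0,0,0],[0.035,0.010,0],-0.6],[[0,0,0],[0.035,0.010,0],-0.6],[[0,0,0],[0.035,0.010,0],-0.6],[[0,0,0],[0.035,0.010,0],-0.6],[[0,0,0],[0.035,0.010,0],-0.6],[[0,0,0],[0.030,0.010,0],-0.6]]'
python3 -m jog '[[[0,0,0],[0.020,0.0066,0],-0.6],[[0,0,-0.018],[0,0,0],-0.6],[[0,0,0],[0,0,0.03],-0.6],[[0,0,0],[0,0,0.03],-0.6],[[0,0,0],[0,0,0.02],-0.6],[[0,0,0],[0,0,0],-0.6],[[0,0,0],[0,0,0],-0.6],[[0,0,0],[0,0,0],-0.6]]'
python3 -c "
from h import *
to(517.8,-4,32.5,1.589,1)"
```

```text
clock: 40.15
eef_pos: [510.5, -22.1, 129.6]
tcp_rot: [-3.141, -0.0, 1.571]
contact_force: [-0.2, 0.0, -3.1]
opening: 0.39
grasp_force: 45.8
clock: 40.95
eef_pos: [518.2, -4.2, 50.5]
tcp_rot: [3.14, 0.0, 1.589]
contact_force: [0.8, 0.4, -4.1]
opening: 0.391
grasp_force: 45.8
turn [ 0.0017  0.0001 -0.0004] shift/row [ 0.0002 -0.0004  0.018 ]
```

```bash
python3 -m jog '[[[0,0,0],[0.0002,-0.0004,0.012],-0.6],[[0,0,0],[0,0,0.006],-0.6],[[0,0,0],[0,0,0],-0.6],[[0,0,0],[0,0,0],-0.6],[[0,0,0],[0,0,0.001],-0.6],[[0,0,0],[0,0,0],-0.6],[[0,0,0],[0,0,0],-0.6]]'
```

```text
clock: 41.65
eef_pos: [516.9, -3.6, 30.9]
tcp_rot: [-3.142, -0.0, 1.589]
contact_force: [-3.0, 1.4, 9.6]
opening: 0.389
grasp_force: 47.4
```

```bash
python3 -m jog '[[[0,0,0],[0,0,0],-0.1],[[0,0,0],[0,0,0],0.4],[[0,0,0],[0,0,0],0.6],[[0,0,0],[0,0,0],0.6],[[0,0,0],[0,0,-0.02],0.6],[[0,0,0],[0,0,-0.05],0.6],[[0,0,0.017],[0,0,-0.051],0.6],[[0,0,0],[-0.036,0.002,0],0.6],[[0,0,0],[-0.0355,0.002,0],0.6],[[0,0,0],[0,0,0],1],[[0,0,0],[0,0,0],1],[[0,0,0],[0,0,0],1]]'
python3 -m jog '[[[0,0,0],[0,0,0],1],[[0,0,0],[0,0,0],1]]'
python3 - <<'E'
from h import *
from m import meas
im,c=shot("wrist","w18");s=r.sense();np.save("s18.npy",np.r_[s["eef_pos"],s["tcp_rot"]])
a=cv2.imread("pics/w2.png")
meas("pics/w2.png","s2.npy");meas("pics/w18.png","s18.npy")
c2=cam("wrist",pose(np.load("s2.npy")));print("pred shift",proj(c,[517,-5,60])-proj(c2,[517,-5,60]))
A=a.copy();B=im.copy()
cv2.imwrite("pics/c18.png",np.hstack([cv2.resize(i[65:285,220:375],(400,568),interpolation=cv2.INTER_CUBIC) for i in(a,im)]))
E
```

```text
clock: 42.85
eef_pos: [520.7, -74.7, 149.9]
tcp_rot: [-3.141, -0.0, 1.572]
contact_force: [-0.5, -0.1, 0.3]
opening: 0.997
grasp_force: 0.0
clock: 43.05
eef_pos: [521.0, -74.4, 150.1]
tcp_rot: [-3.141, -0.0, 1.573]
contact_force: [0.2, -0.1, -0.2]
opening: 0.999
grasp_force: 0.0
yellow px centroid 276.87 123.0 box (254, 84, 46, 85) @70 [517.   -3.9  59.2  32.7 -88.9]
bottle dark box (248, 218, 56, 54) circle [array([275.5, 251.4]), np.float64(33.8)]
yellow px centroid 275.92 122.99 box (253, 83, 47, 86) @70 [515.9  -3.   59.   33.  -89.9]
bottle dark box (248, 219, 56, 53) circle [array([275.2, 251.8]), np.float64(33.2)]
pred shift [[0.89953854 1.16807143]]
```

View pics/c18.png

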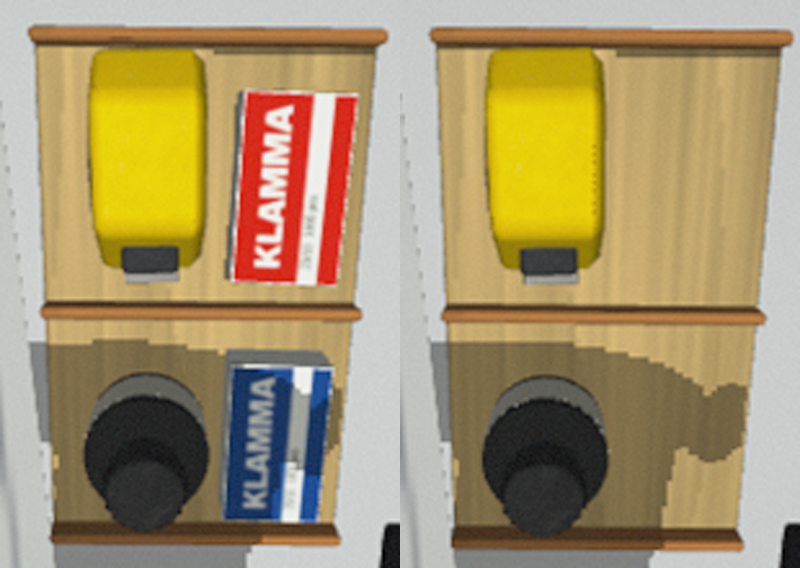

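The crops show before (left) and after (right). The tape and bottle stand within about 1.5 mm and 1° of their start poses, both cartons were checked on their pads, and the gripper is clear.

```bash
python3 -c "
from rig import r;print(r.sign_off())"
```

```text
the job is handed in; nothing more can be done
None
```

The job is handed in at about 43 s: each carton lies in the middle of its own pad, and the bottle and tape measure are back in the rack within about 1.5 mm and 1° of where they stood; the mug and stapler were not touched.

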